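# Close the keeper bar of the loaded sterilising cassette

## Robot

A 7-joint arm with a two-finger parallel gripper is mounted at the origin on the work surface. World frame = base frame: x ahead of the robot, y to its left, z up, the work surface at z = 0. Lengths are in m, angles in rad, forces in N, time in s.
With the tool pointing down it reaches from about 0.35 to 0.9 m from the base axis. Payload 19.9 kg.
Tool frame: the origin (TCP) lies at the very end of the fingers, on their centre line; the grasp point (between the pads) lies manip.pinch_z behind it (manip.pinch_z is the distance from the TCP to the grasp point, in m); z points along the fingers, y is the line along which they close (so a half turn about z gives the same grasp; the last joint's range is limited). The gripper opens to 94 mm and grips with 3 to 60 N. Pads are 16 mm wide; open, the fingers measure 119 mm over their backs; the gripper's body (75 mm by 177 mm) begins 78 mm behind the grasp point.
Start: joints at [1.075, 0.417, -0.01, 1.614, 0.005, 1.111, -0.053], TCP at [0.274, -0.562, 0.205] pointing down, gripper open.
Joint ranges: [-2.81, 2.81], [-0.39, 2.02], [-1.27, 1.25], [0.06, 2.57], [-1.19, 4.33], [0.19, 2], [-2.82, 2.82]. Speed limits (rad/s): [1.89, 1.89, 2.39, 2.39, 3.01, 3.01, 3.01].

## Interface

Orientations are given as a rotation vector (axis times angle).
In Python, from station import monitor, grab_frame, camera_info, job, manip gives the robot as it stands.
- The arm moves only by the tool drive_tool, never from a script. Its arguments are lists of equal length, an entry for each row: "linear": the shift along the world's x, y, z scaled (see below), a list of three; "angular": the turn, a rotation vector about the world's x, y, z scaled (see below), a list of three; "grip": the gripper's target within -1 to 1 (fully open at 1, half-way at 0, shut at -1). In form: {"linear": [[dx, dy, dz], ...], "angular": [[rx, ry, rz], ...], "grip": [grip, ...]}. A call has 1 to 20 rows; each row is the pose to reach, as a shift and turn from the pose commanded when the call began; what a row does not reach only later rows make up. The controller multiplies each number of a shift by 0.25 m and each number of a turn by pi/2 rad. A row lasts 1/8 s, in which the tool goes at most 62.5 mm and 10.7 degrees, less where a joint would pass 70% of its speed; a pose out of reach is approached as far as the arm can. A call with a number of a shift or a turn outside -1 to 1 is refused whole. A call with a gripper value outside its range is refused whole. The fingers move at their own pace and stop on an object; "grip_force" is the grip in N (left out, the last holds). Time passes only in rows, so rows that repeat a pose let the fingers close. It gives the time, the measured TCP pose, the force, the opening and the grip force at its end, in the units of the state.
- monitor.sense(): the state, without advancing time (a new reading comes with each control period).
- grab_frame(name): name is "scene" or "top" or "wrist"; returns the picture (400x640x3 uint8, red, green, blue); there is no depth.
- camera_info(name): a dict with "mtx" (3x3 intrinsics, pixels), "eye" and "orientation" of the camera in the world. Camera axes: x right, y up, looking along -z (the intrinsics and any distortion apply to the point x, -y, -z); pixel columns grow to the right and rows downward; lengths in m; the calibration is good to about 2 mm. A picture is of the moment at which its call begins: read the wrist's pose just before it. camera_info takes no time and is no camera call; for the wrist camera it gives the pose at the moment of the call.
- job.sign_off(): hands the job in; it is judged then, once.
The state is a dict: "time_s": time; "joints": joint angles; "qd": joint speeds; "joint_efforts": joint torques, N m; "position": TCP position; "ee_rot": TCP orientation; "wrist_force": force on the tool from outside, world axes, zero at the start; "moment": the same for the moment, N m; "opening": finger opening in m; "grip_force": force on a finger pad.
Only numpy, scipy, OpenCV 4.12 (cv2) and the standard library are available. Lean on these libraries where they do the work, as an engineer would, in place of code of your own. Each camera call takes 0.05 s, during which the arm holds its last target. There are 200 camera calls.

## Task

Two open steel cassettes stand on the bench, and the one holding the forceps and the spatula is going into the autoclave. Swing its keeper bar across the instruments, fully home until it snaps into its detent, and let go. Leave the two instruments lying in their grooves, and leave the empty cassette's bar open.

Things in the scene. Friction and masses are not known exactly. Their poses are not given: they have to be found in the camera images.
- keeper_bar (a joint): Angle (rad) of the loaded cassette's keeper bar, a flat steel strip 16 mm wide, 5 mm thick, reaching 188 mm from its hinge: 0 is shut, on its stop; about 0.7 to 1.2 at the start; 1.6 widest. Seen from above it shuts anticlockwise. It stays where it is left; over the last 0.18 rad it rides over a sprung ball (about 5 N more at the knob), which snaps it home and holds it once below 0.025.
- keeper_knob (a point): The upright round steel knob on the loaded cassette's bar, 18 mm across, 40 mm tall, 130 mm from the hinge axis, from the bar's top at 45 mm to 85 mm above the bench; this point is its centre, 65 mm above the bench. It can be pinched from above or pushed from the side, and travels on a circle about the hinge.
- keeper_hinge (a point): Point on the upright hinge axis of the loaded cassette's bar, 40 mm above the bench at the bar's underside, on an 18 mm post. Axes of the cassette: z up, x along the instruments; the shut bar points along -y from here, the open bar leans to -x. The cassette, a steel tray 170 x 220 mm with a 19 mm rim, stands fast on the bench.
- forceps_mid (a point): Steel forceps, about 145 x 12 x 6 mm, about 40 g, lying loose along the loaded cassette's x in a groove of its two notched plastic rails; this point is their centre, 21 mm above the bench, well under the path of the bar.
- spatula_mid (a point): Steel spatula, about 155 x 15 x 6 mm, about 40 g, lying loose in another groove of the same rails, beside the forceps; this point is its centre, 21 mm above the bench.
- spare_bar (a joint): Angle (rad) of the same kind of bar on the like but empty cassette that stands elsewhere on the bench: 0 is shut, about 0.7 to 1.2 at the start. To be left open.

How it is judged:
At the end, for the whole second after the job is handed in: The loaded cassette's bar is shut in its detent (below 0.025 rad: past the ball) and at rest, the forceps and the spatula lie within 15 mm of where they were, and the empty cassette's bar is still open (more than 0.6 rad) (value of joint keeper_bar below 0.025 rad and velocity of joint keeper_bar between -0.1 and 0.1 rad/s and distance of each of forceps_mid, spatula_mid from where it was at the start of the episode below 0.015 m and value of joint spare_bar above 0.6 rad); the robot touches nothing.
It also fails if it takes over 32 s, if anything falls off the work surface, if the arm or the gripper's body presses on something with over 40 N, if the wrist force passes 120 N, or if a joint passes its speed limit or range.

## Working session

There is one attempt and no reset: what is moved stays moved. The work goes in short steps, Python scripts to look and compute and a tool call to move; the robot and the scene stay as the last step left them, time stands still between calls to the robot, and variables do not carry over. Pictures are saved under pics/ and viewed, at most 10 in all, crops included, and the job is handed in when it is done.

Besides the shell and the picture viewer there is one more tool, called after "Call:" in YAML: its name, and indented under it one key for each argument. drive_tool: Moves the arm, as the interface text tells. Its arguments: {"type":"object","properties":{"linear":{"type":"array"},"angular":{"type":"array"},"grip":{"type":"array"},"grip_force":{"type":"number"}},"required":["linear","angular","grip"]}

```bash
mkdir -p pics; cat > h.py <<'E'
import numpy as np, cv2
from station import monitor, grab_frame, camera_info, job, manip
from scipy.spatial.transform import Rotation as R
def rot(o):
    o=np.array(o,float)
    if o.shape==(3,3): return o
    return R.from_rotvec(o).as_matrix() if o.size==3 else R.from_quat(o).as_matrix()
def cast(ci,u,v,z):
    K=np.array(ci['mtx']); d=np.linalg.inv(K)@[u,v,1]; d=rot(ci['orientation'])@(d*[1,-1,-1]); e=np.array(ci['eye'])
    return e+d*(z-e[2])/d[2]
E
python3 - <<'E'
from h import *
for n in('top','scene'):
    print(camera_info(n)); cv2.imwrite(f'pics/{n}0.png',grab_frame(n)[:,:,::-1])
print(monitor.sense(),manip.pinch_z)
E
```

```text
{'mtx': array([[366.30046131,   0.        , 317.23721456],
       [  0.        , 366.30046131, 195.18019012],
       [  0.        ,   0.        ,   1.        ]]), 'eye': array([0.46802025, 0.032014  , 0.83304775]), 'orientation': array([ 0.1493343 , -0.13791454, -1.59546509])}
{'mtx': array([[395.71324131,   0.        , 323.06650652],
       [  0.        , 395.71324131, 195.38699564],
       [  0.        ,   0.        ,   1.        ]]), 'eye': array([ 1.10511458, -0.61309276,  0.67874753]), 'orientation': array([0.91643467, 0.32594701, 0.58392245])}
{'time_s': 0.1, 'joints': array([ 1.07551868,  0.41788455, -0.01031574,  1.61413493,  0.00469813,
        1.11071621, -0.05299352]), 'qd': array([-0.00193666, -0.00222182,  0.00129623, -0.00104912, -0.00104871,
       -0.00017548, -0.00020865]), 'joint_efforts': array([ 1.57189563e-03, -8.52577686e+01,  6.39649630e-01, -4.26695216e+01,
       -4.89575369e-02,  1.64127880e-02,  6.00704468e-06]), 'position': array([ 0.27381746, -0.56142904,  0.20489754]), 'ee_rot': array([-3.06002544e+00, -7.06490609e-01,  5.16947600e-04]), 'wrist_force': array([ 0.05332167, -0.918248  ,  1.11488513]), 'moment': array([-0.02213424,  0.02364651,  0.03114654]), 'grip_force': 0.0, 'opening': 0.09359360071885023} 0.0188
```

View pics/top0.png

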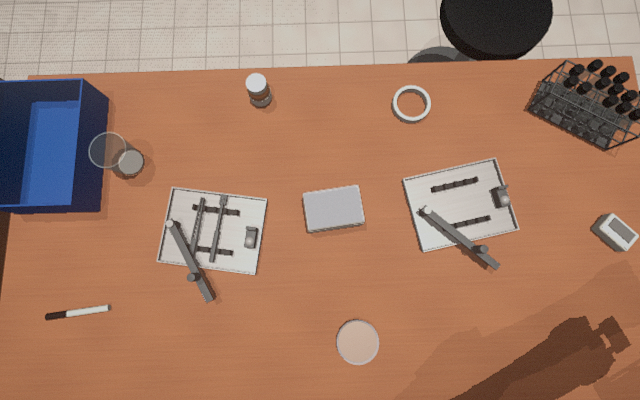

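View pics/scene0.png

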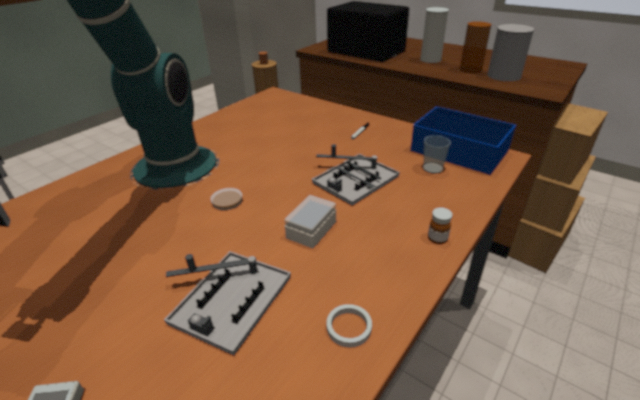

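The top view shows the loaded cassette on the left: hinge at about (170,224), knob about (194,276), catch about (251,237). The empty cassette is on the right. I'll zoom in on the loaded one and cast rays.

```bash
python3 - <<'E'
from h import *
im=cv2.imread('pics/top0.png'); c=im[175:310,145:280]; cv2.imwrite('pics/c0.png',cv2.resize(c,None,fx=4.4,fy=4.4,interpolation=cv2.INTER_CUBIC))
im=cv2.imread('pics/scene0.png'); c=im[135:210,300:410]; cv2.imwrite('pics/c1.png',cv2.resize(c,None,fx=7,fy=7,interpolation=cv2.INTER_CUBIC))
ci=camera_info('top')
for n,u,v,z in [('hinge',170,224,.045),('knobtop',194,277,.085),('catch',251,232,.05),('tip',209,297,.045),('c1',172,188,.019),('c2',267,198,.019),('c3',255,273,.019),('c4',158,262,.019)]: print(n,cast(ci,u,v,z).round(4))
E
```

```text
hinge [0.5595 0.3561 0.045 ]
knobtop [0.447  0.2867 0.085 ]
catch [0.5366 0.1795 0.05  ]
tip [0.4042 0.2676 0.045 ]
c1 [0.6447 0.3659 0.019 ]
c2 [0.615  0.1494 0.019 ]
c3 [0.4499 0.1762 0.019 ]
c4 [0.4796 0.3895 0.019 ]
```

View pics/c0.png

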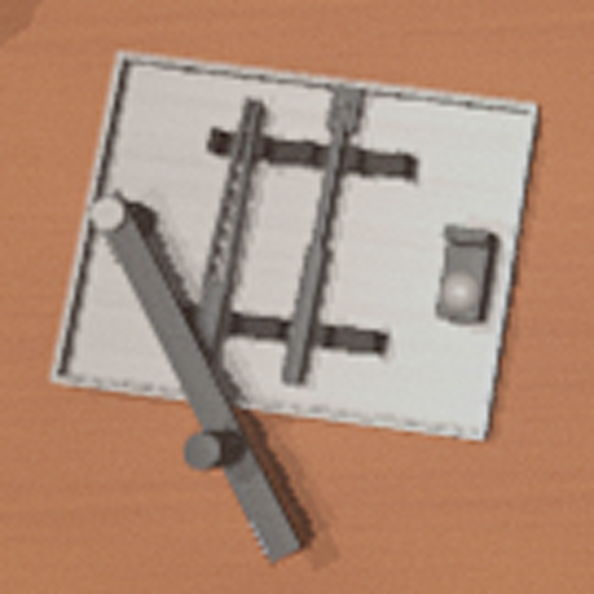

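View pics/c1.png

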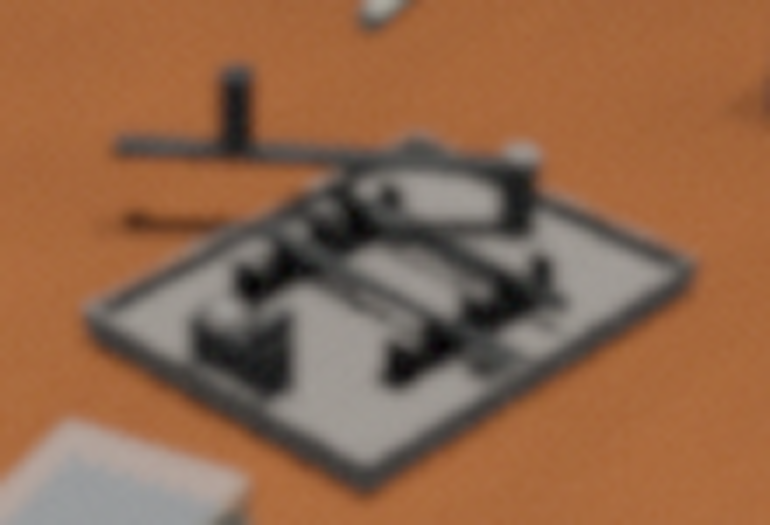

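The crops show the hinge cap at top-image (169.5,223.4) and the knob top at (191,277). The tray edges give a yaw of about -8°. From these, the knob is about 130 mm from the hinge, as specified, and the bar angle is about 0.9. I'll close the fingers and push the knob from the side. First I travel over, turning the tool with the arm.

Call:
drive_tool:
  linear:
    - [0.1, 0.2, 0]
    - [0.3, 0.4, 0]
    - [0.45, 0.6, 0]
    - [0.6, 0.8, 0]
    - [0.7, 1, 0]
    - [0.7, 1, 0]
    - [0.7, 1, 0]
  angular:
    - [0, 0, 0.08]
    - [0, 0, 0.16]
    - [0, 0, 0.24]
    - [0, 0, 0.32]
    - [0, 0, 0.4]
    - [0, 0, 0.4]
    - [0, 0, 0.4]
  grip: [-1, -1, -1, -1, -1, -1, -1]

```text
time_s: 0.98
position: [0.4486, -0.3121, 0.2052]
ee_rot: [-2.693, -1.617, 0.001]
wrist_force: [0.7, -1.0, 0.3]
opening: 0.0275
grip_force: 0.0
```

Call:
drive_tool:
  linear:
    - [0, 0.2, 0]
    - [0, 0.4, 0]
    - [0, 0.6, 0]
    - [0, 0.8, 0]
    - [0, 1, 0]
    - [0, 1, 0]
  angular:
    - [0, 0, 0.1]
    - [0, 0, 0.2]
    - [0, 0, 0.3]
    - [0, 0, 0.4]
    - [0, 0, 0.5]
    - [0, 0, 0.6]
  grip: [-1, -1, -1, -1, -1, -1]

```text
time_s: 1.72
position: [0.4489, -0.06, 0.2056]
ee_rot: [1.656, 2.67, 0.0]
wrist_force: [-0.4, -1.2, -0.6]
opening: 0.0007
grip_force: 0.0
```

Call:
drive_tool:
  linear:
    - [0, 0.2, 0]
    - [0, 0.4, 0]
    - [0, 0.6, 0]
    - [0, 0.8, 0]
    - [0, 1, 0]
    - [0, 1, 0]
    - [0, 1, 0]
  angular:
    - [0, 0, 0]
    - [0, 0, 0]
    - [0, 0, 0]
    - [0, 0, 0]
    - [0, 0, 0]
    - [0, 0, 0]
    - [0, 0, 0]
  grip: [-1, -1, -1, -1, -1, -1, -1]

```text
time_s: 2.6
position: [0.4494, 0.1868, 0.2051]
ee_rot: [-1.668, -2.662, 0.001]
wrist_force: [-0.3, -1.1, -0.0]
opening: 0.0006
grip_force: 0.0
```

```bash
python3 - <<'E'
from h import *
ci=camera_info('top')
H=cast(ci,169.5,223.4,.047); K=cast(ci,191.1,277.3,.085)
d=(K-H)[:2]; print(H,K,np.linalg.norm(d),np.degrees(np.arctan2(d[1],d[0])))
s=monitor.sense(); print(s['time_s'],s['position'],s['joints'],s['opening'],rot(s['ee_rot']).round(3))
th0=np.arctan2(d[1],d[0]); end=np.radians(-98)
for th in np.linspace(th0,end,9):
    p=H[:2]+.13*np.array([np.cos(th),np.sin(th)]); t=np.array([-np.sin(th),np.cos(th)])
    print(np.degrees(th).round(1),'knob',p.round(3),'tcp17',(p-.017*t).round(3),'tcp40',(p-.04*t).round(3))
E
```

```text
[0.56064673 0.35641491 0.047     ] [0.44656247 0.29252585 0.085     ] 0.13075561867140817 -150.7504565797303
2.6 [0.44944174 0.18680571 0.20512256] [ 0.18273256  0.23250862 -0.72646325  1.92924848  0.17805605  1.04491655
 -0.16889405] 0.00058367903182852 [[-0.436  0.9   -0.001]
 [ 0.9    0.436 -0.001]
 [-0.    -0.001 -1.   ]]
-150.8 knob [0.447 0.293] tcp17 [0.439 0.308] tcp40 [0.428 0.328]
-144.2 knob [0.455 0.28 ] tcp17 [0.445 0.294] tcp40 [0.432 0.313]
-137.6 knob [0.465 0.269] tcp17 [0.453 0.281] tcp40 [0.438 0.298]
-131.0 knob [0.475 0.258] tcp17 [0.463 0.269] tcp40 [0.445 0.284]
-124.4 knob [0.487 0.249] tcp17 [0.473 0.259] tcp40 [0.454 0.272]
-117.8 knob [0.5   0.241] tcp17 [0.485 0.249] tcp40 [0.465 0.26 ]
-111.2 knob [0.514 0.235] tcp17 [0.498 0.241] tcp40 [0.476 0.25 ]
-104.6 knob [0.528 0.231] tcp17 [0.511 0.235] tcp40 [0.489 0.241]
-98.0 knob [0.543 0.228] tcp17 [0.526 0.23 ] tcp40 [0.503 0.233]
```

Call:
drive_tool:
  linear:
    - [-0.03, 0.2, 0]
    - [-0.06, 0.4, 0]
    - [-0.085, 0.575, 0]
    - [-0.085, 0.575, -0.1]
    - [-0.085, 0.575, -0.25]
    - [-0.085, 0.575, -0.4]
    - [-0.085, 0.575, -0.5]
    - [-0.085, 0.575, -0.56]
    - [-0.085, 0.575, -0.59]
    - [-0.085, 0.575, -0.59]
    - [-0.085, 0.575, -0.59]
  angular:
    - [0, 0, 0]
    - [0, 0, 0]
    - [0, 0, 0]
    - [0, 0, 0]
    - [0, 0, 0]
    - [0, 0, 0]
    - [0, 0, 0]
    - [0, 0, 0]
    - [0, 0, 0]
    - [0, 0, 0]
    - [0, 0, 0]
  grip: [-1, -1, -1, -1, -1, -1, -1, -1, -1, -1, -1]

```text
time_s: 3.98
position: [0.4282, 0.3322, 0.0587]
ee_rot: [1.665, 2.664, 0.001]
wrist_force: [0.4, 0.1, -0.3]
opening: 0.0004
grip_force: 0.0
```

```bash
python3 - <<'E'
from h import *
s=monitor.sense(); print(s['time_s'],s['position'],s['wrist_force'])
im=grab_frame('top')[:,:,::-1]; cv2.imwrite('pics/c2.png',cv2.resize(im[175:310,120:280],None,fx=4.4,fy=4.4,interpolation=cv2.INTER_CUBIC))
E
```

```text
3.975 [0.42821309 0.33219529 0.0586976 ] [ 0.42427524  0.11084073 -0.31892706]
```

View pics/c2.png

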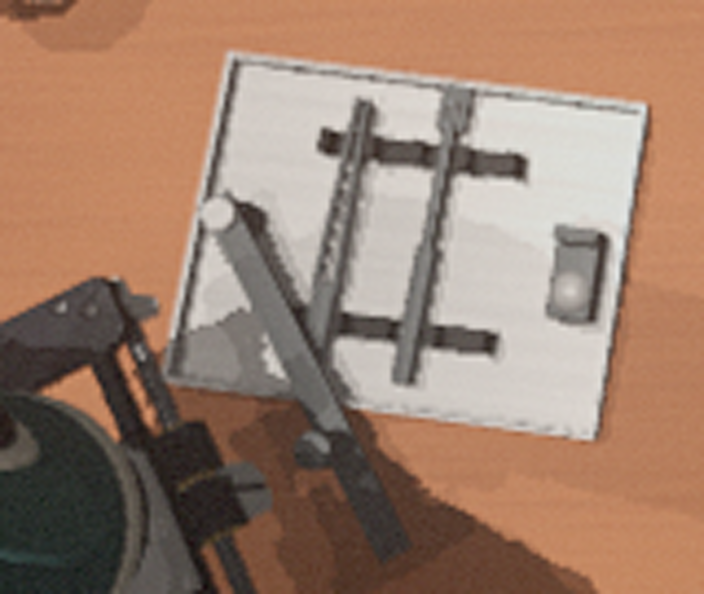

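The picture shows the closed fingertips at crop (245,490), just behind the knob at (312,448) and on the pushing side. I'll push along the arc, stopping short of the ball.

Call:
drive_tool:
  linear:
    - [0.02, -0.05, 0]
    - [0.044, -0.096, 0]
    - [0.055, -0.125, 0]
    - [0.068, -0.152, 0]
    - [0.084, -0.18, 0]
    - [0.1, -0.204, 0]
    - [0.12, -0.23, 0]
    - [0.14, -0.252, 0]
    - [0.16, -0.273, 0]
    - [0.18, -0.292, 0]
    - [0.204, -0.313, 0]
    - [0.228, -0.332, 0]
    - [0.254, -0.349, 0]
    - [0.28, -0.364, 0]
    - [0.28, -0.364, 0]
  angular:
    - [0, 0, 0.02]
    - [0, 0, 0.04]
    - [0, 0, 0.075]
    - [0, 0, 0.11]
    - [0, 0, 0.145]
    - [0, 0, 0.18]
    - [0, 0, 0.22]
    - [0, 0, 0.255]
    - [0, 0, 0.29]
    - [0, 0, 0.33]
    - [0, 0, 0.365]
    - [0, 0, 0.4]
    - [0, 0, 0.44]
    - [0, 0, 0.475]
    - [0, 0, 0.475]
  grip: [-1, -1, -1, -1, -1, -1, -1, -1, -1, -1, -1, -1, -1, -1, -1]

```text
time_s: 5.9
position: [0.4982, 0.2408, 0.0582]
ee_rot: [0.581, 3.087, 0.0]
wrist_force: [-0.4, 0.1, -0.3]
opening: 0.0005
grip_force: 0.0
```

```bash
python3 - <<'E'
from h import *
s=monitor.sense(); print(s['time_s'],s['position'],s['wrist_force'])
im=grab_frame('top')[:,:,::-1]; cv2.imwrite('pics/c3.png',cv2.resize(im[175:310,120:280],None,fx=4.4,fy=4.4,interpolation=cv2.INTER_CUBIC))
E
```

```text
5.9 [0.49822566 0.24075148 0.0582469 ] [-0.40088138  0.14888166 -0.33525727]
```

View pics/c3.png

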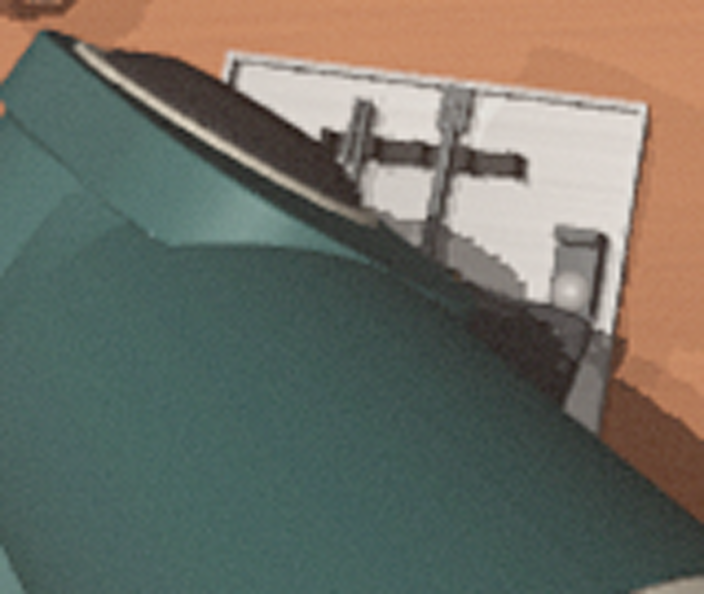

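The arm hides the bar in this view, so I'll go by force from here.

Call:
drive_tool:
  linear:
    - [0.026, -0.012, 0]
    - [0.052, -0.024, 0]
    - [0.072, -0.031, 0]
    - [0.092, -0.038, 0]
    - [0.1, -0.041, 0]
    - [0.1, -0.041, 0]
  angular:
    - [0, 0, 0.035]
    - [0, 0, 0.07]
    - [0, 0, 0.1]
    - [0, 0, 0.13]
    - [0, 0, 0.14]
    - [0, 0, 0.14]
  grip: [-1, -1, -1, -1, -1, -1]

```text
time_s: 6.7
position: [0.5226, 0.2309, 0.058]
ee_rot: [0.239, 3.132, -0.0]
wrist_force: [0.2, 0.4, -0.3]
opening: 0.0005
grip_force: 0.0
```

Call:
drive_tool:
  linear:
    - [0.008, -0.001, 0]
    - [0.012, -0.002, 0]
    - [0.012, -0.002, 0]
  angular:
    - [0, 0, 0]
    - [0, 0, 0]
    - [0, 0, 0]
  grip: [-1, -1, -1]

```text
time_s: 7.08
position: [0.5236, 0.2308, 0.0578]
ee_rot: [-0.236, -3.13, 0.002]
wrist_force: [-13.5, -0.4, 8.7]
opening: 0.0007
grip_force: 6.8
```

Call:
drive_tool:
  linear:
    - [0.006, -0.001, 0]
    - [0.012, -0.002, 0]
    - [0.012, -0.002, 0]
  angular:
    - [0, 0, 0]
    - [0, 0, 0]
    - [0, 0, 0]
  grip: [-1, -1, -1]

```text
time_s: 7.45
position: [0.524, 0.2309, 0.0575]
ee_rot: [-0.233, -3.126, 0.003]
wrist_force: [-31.2, -1.0, 18.7]
opening: 0.0004
grip_force: 15.4
```

31 N with no further travel means the bar is on its stop. I'll back off, lift, clear the view and check.

Call:
drive_tool:
  linear:
    - [-0.06, 0.01, 0]
    - [-0.16, 0.02, 0]
    - [-0.2, 0.03, 0.15]
    - [-0.2, 0.03, 0.35]
    - [-0.2, 0.03, 0.6]
    - [-0.2, -0.2, 0.6]
    - [-0.2, -0.4, 0.6]
    - [-0.2, -0.6, 0.6]
    - [-0.2, -0.8, 0.6]
    - [-0.2, -1, 0.6]
    - [-0.2, -1, 0.6]
    - [-0.2, -1, 0.6]
  angular:
    - [0, 0, 0]
    - [0, 0, 0]
    - [0, 0, 0]
    - [0, 0, 0]
    - [0, 0, 0]
    - [0, 0, 0]
    - [0, 0, 0]
    - [0, 0, 0]
    - [0, 0, 0]
    - [0, 0, 0]
    - [0, 0, 0]
    - [0, 0, 0]
  grip: [-1, -1, -1, -1, -1, -1, -1, -1, -1, -1, -1, -1]

```text
time_s: 8.95
position: [0.4786, -0.0197, 0.208]
ee_rot: [0.237, 3.132, -0.0]
wrist_force: [0.0, 0.1, 0.8]
opening: 0.0006
grip_force: 0.0
```

```bash
python3 - <<'E'
from h import *
s=monitor.sense(); print(s['time_s'],s['position'],s['wrist_force'],abs(s['qd']).max())
im=grab_frame('top')[:,:,::-1]; cv2.imwrite('pics/t4.png',im); cv2.imwrite('pics/c4.png',cv2.resize(im[175:310,145:280],None,fx=4.4,fy=4.4,interpolation=cv2.INTER_CUBIC))
E
```

```text
8.95 [ 0.47864462 -0.01969887  0.20802223] [0.01152556 0.12957153 0.81546288] 0.021208844604733972
```

View pics/c4.png

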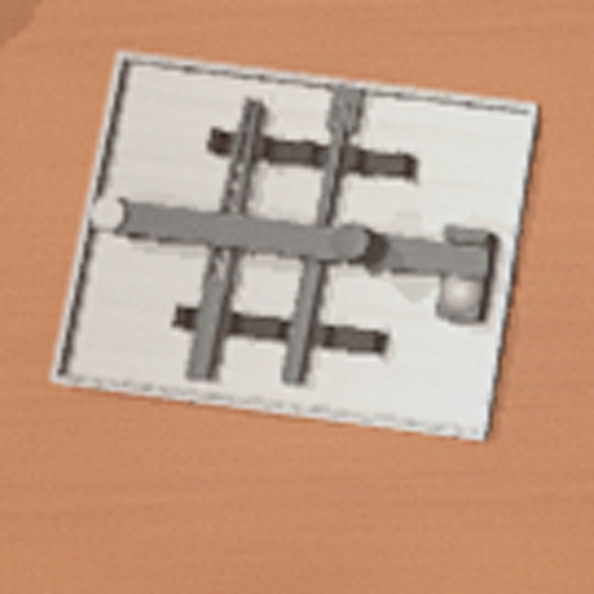

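View pics/t4.png

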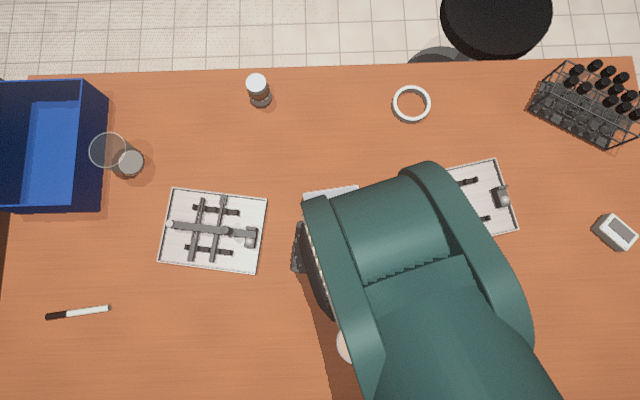

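The crop shows the bar lying across both instruments, past the ball at (460,292) and against the catch stop at (470,238). The instruments haven't moved. The arm is clear and at rest, and never went low near the empty cassette.

```bash
python3 -c "
from station import job
print(job.sign_off())"
```

```text
the job is handed in; nothing more can be done
None
```

I pushed the loaded cassette's keeper bar home onto its stop past the ball and let go, with the instruments still in their grooves, and handed the job in at about 9 s; sign-off gave no verdict, and I didn't re-check the empty cassette's bar because the arm blocked the final view, though the arm never went low near it.

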